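# Close four washed storage canisters with their own lids

## Robot

A 6-joint arm with a two-finger parallel gripper is mounted at the origin on the work surface. World frame = base frame: x ahead of the robot, y to its left, z up, the work surface at z = 0. Lengths are in m, angles in rad, forces in N, time in s.
With the tool pointing down it reaches from about 0.225 to 0.875 m from the base axis. Payload 3.4 kg.
Tool frame: the origin (TCP) lies at the very end of the fingers, on their centre line; the grasp point (between the pads) lies 19 mm behind it; z points along the fingers, y is the line along which they close (so a half turn about z gives the same grasp; the last joint's range is limited). The gripper opens to 85 mm and grips with 20 to 120 N. Pads are 22 mm wide; open, the fingers measure 114 mm over their backs; the gripper's body (76 mm by 85 mm) begins 54 mm behind the grasp point. The pads swing forward as they close: fully open they stand 13 mm farther back than shut.
Start: joints at [1.009, 0.276, 1.505, -0, 1.361, -0.121], TCP at [0.245, 0.52, 0.231] pointing down, gripper open.
Joint ranges: [-2.89, 2.89], [-0.75, 2.08], [0.22, 2.7], [-1.18, 4.32], [0.11, 2.71], [-2.7, 2.7]. Speed limits (rad/s): [2.57, 2.57, 3.14, 3.14, 3.14, 3.14].

## Interface

Orientations are given as a unit quaternion [w, x, y, z].
In Python, from rig import readout, vision, manip gives the robot as it stands.
- The arm moves only by the shell command python3 -m handwheel 'ROWS' [FORCE]. ROWS is JSON, a list of rows, each a list of 3 entries, a list of its own where there are three numbers: the shift along the tool's x, y, z in mm, then the turn, a rotation vector about the tool's x, y, z in units of 6 degrees (1.0 is 6 degrees), then the closure, from -1 (fully open) to 1 (shut), so that 0 is half open. A call has 1 to 20 rows; each row shifts and turns the commanded pose from where the row before left it, along the tool's axes as they then stand; what a row does not reach is not made up. A row lasts 1/8 s, in which the tool goes at most 62.5 mm and 10.7 degrees, less where a joint would pass 70% of its speed; a pose out of reach is approached as far as the arm can. A call is refused whole if a number of a shift passes 62.5 or a number of a turn 1, either way. A call with a gripper value outside its range is refused whole. The fingers move at their own pace and stop on an object; FORCE is the grip in N (left out, the last holds). Time passes only in rows, so rows that do not move let the fingers close. It gives the time, the measured TCP pose, the force, the opening and the grip force at its end, in the units of the state.
- readout.get_state(): the state, without advancing time (a new reading comes with each control period).
- vision.get_image(name): name is "side" or "top"; returns the picture (480x640x3 uint8, blue, green, red); there is no depth.
- vision.camera_params(name): a dict with "intrinsics" (3x3 intrinsics, pixels), "dist" ([k1, k2, p1, p2, k3] as OpenCV has them; the pictures are not rectified), "rvec" (rotation vector, rad) and "tvec" (3), from world to camera coordinates, as OpenCV has them. Camera axes: x right, y down, z forward; pixel columns grow to the right and rows downward; lengths in m; the calibration is good to about 2 mm. A picture is of the moment at which its call begins. camera_params takes no time and is no camera call.
- manip.sign_off(): hands the job in; it is judged then, once.
The state is a dict: "clock": time; "qpos": joint angles; "qd": joint speeds; "effort": joint torques, N m; "position": TCP position; "ee_rot": TCP orientation; "contact_force": force on the tool from outside, world axes, zero at the start; "moment": the same for the moment, N m; "width": finger opening in m; "gripper_force": force on a finger pad.
Only numpy, scipy, OpenCV 4.12 (cv2) and the standard library are available. Lean on these libraries where they do the work, as an engineer would, in place of code of your own. Each camera call takes 0.05 s, during which the arm holds its last target. There are 200 camera calls.

## Task

The kitchen canisters are washed and dry: put each of the four wooden lids on the canister it belongs to, matching shape and size, so that every lid sits flat on its rim with its plug down inside the mouth. Leave the canisters standing where they are, and do not shift or knock over the mug and the pepper mill.

Things in the scene. Friction and masses are not known exactly. Their poses are not given: they have to be found in the camera images.
- large_round_lid_mid (a point): Loose pale wood lid, the larger round one, flange 130 mm across; plug 98 mm across. From below: plug 10 mm deep, flange 7 mm thick, round upright knob in the middle 34 mm tall, 24 mm across (28 mm near the top). Point: on its axis half-way up, 25.5 mm above the underside, 8.5 mm above the flange top. z up. Starts plug down on the worktop. 0.06 to 0.17 kg.
- small_round_lid_mid (a point): Loose pale wood lid, the smaller round one, flange 94 mm across; plug 62 mm across. From below: plug 10 mm deep, flange 7 mm thick, round upright knob in the middle 34 mm tall, 24 mm across (28 mm near the top). Point: on its axis half-way up, 25.5 mm above the underside, 8.5 mm above the flange top. z up. Starts plug down on the worktop. 0.06 to 0.17 kg.
- square_lid_mid (a point): Loose pale wood lid, square, flange 106 x 106 mm; plug 74 x 74 mm. From below: plug 10 mm deep, flange 7 mm thick, round upright knob in the middle 34 mm tall, 24 mm across (28 mm near the top). Point: on its axis half-way up, 25.5 mm above the underside, 8.5 mm above the flange top. z up; x, y along the edges. Starts plug down on the worktop. 0.06 to 0.17 kg.
- oblong_lid_mid (a point): Loose pale wood lid, oblong, flange 146 mm (along its own x) by 90 mm (along its own y); plug 114 x 58 mm. From below: plug 10 mm deep, flange 7 mm thick, round upright knob in the middle 34 mm tall, 24 mm across (28 mm near the top). Point: on its axis half-way up, 25.5 mm above the underside, 8.5 mm above the flange top. z up; x, y along the edges. Starts plug down on the worktop. 0.06 to 0.17 kg.
- large_round_canister_rim (a point): Open white ceramic canister, round, 124 mm across outside, 112 mm across the mouth, 110 mm tall. Free-standing, 0.4 to 1 kg. Point: centre of the mouth, level with the rim; z up. With its lid on, the flange rests on the rim, plug inside (7 mm play all round), the lid's point 15.5 mm above this one.
- small_round_canister_rim (a point): Open white ceramic canister, round, 88 mm across outside, 76 mm across the mouth, 90 mm tall. Free-standing, 0.4 to 1 kg. Point: centre of the mouth, level with the rim; z up. With its lid on, the flange rests on the rim, plug inside (7 mm play all round), the lid's point 15.5 mm above this one.
- square_canister_rim (a point): Open white ceramic canister, square, 100 x 100 mm outside, 88 x 88 mm mouth, 100 mm tall. Free-standing, 0.4 to 1 kg. Point: centre of the mouth, level with the rim; z up; x, y along the edges. With its lid on, the flange rests on the rim, plug inside (7 mm play all round), the lid's point 15.5 mm above this one.
- oblong_canister_rim (a point): Open white ceramic canister, oblong, 140 mm (along its own x) by 84 mm (along its own y) outside, 128 x 72 mm mouth, 85 mm tall. Free-standing, 0.4 to 1 kg. Point: centre of the mouth, level with the rim; z up; x, y along the edges. With its lid on, the flange rests on the rim, plug inside (7 mm play all round), the lid's point 15.5 mm above this one.
- mug: Bystander: blue ceramic mug, 80 mm across, 95 mm tall. Origin at the centre of its underside.
- pepper_mill: Bystander: steel pepper mill, 52 mm across, 150 mm tall. Origin at the centre of its underside.
Not all that is in view belongs to the job. Leave any green look-alike of the part that bears small_round_canister_rim alone. What is shaped like the part that bears square_canister_rim but red is not meant.

How it is judged:
By the outcome, as a careful person would: the job done as asked, in the order asked, and still so for the second after the job is handed in, with the robot touching nothing.
It also fails if it takes over 128 s, if anything falls off the work surface, if the arm or the gripper's body presses on something with over 40 N, if the wrist force passes 120 N, or if a joint passes its speed limit or range.

## Working session

There is one attempt and no reset: what is moved stays moved. The work goes in short steps, Python scripts to look and compute and a shell command to move; the robot and the scene stay as the last step left them, time stands still between calls to the robot, and variables do not carry over. Pictures are saved under pics/ and viewed, at most 14 in all, crops included, and the job is handed in when it is done.

```bash
mkdir -p pics; ls; python3 - <<'E'
from rig import readout, vision
import cv2,json
for n in ("top","side"):
    im=vision.get_image(n); cv2.imwrite(f"pics/{n}0.png",im); p=vision.camera_params(n); print(n,{k:[[round(float(x),4) for x in r] if hasattr(r,'__len__') else round(float(r),4) for r in v] for k,v in p.items()})
print(readout.get_state())
E
```

```text
pics
top {'intrinsics': [[503.2746, 0.0, 318.5093], [0.0, 503.2746, 235.9215], [0.0, 0.0, 1.0]], 'dist': [0.0146, 0.0, 0.0, 0.0, 0.0], 'rvec': [2.2123, -2.1816, 0.0914], 'tvec': [-0.0098, 0.5822, 1.6497]}
side {'intrinsics': [[581.3363, 0.0, 322.0738], [0.0, 581.3363, 240.9813], [0.0, 0.0, 1.0]], 'dist': [-0.0815, 0.0, 0.0, 0.0, 0.0], 'rvec': [2.2271, -0.2681, 0.1242], 'tvec': [-0.5449, 0.1509, 1.8279]}
{'clock': 0.1, 'qpos': array([ 1.00896294e+00,  2.76504217e-01,  1.50602140e+00, -3.51026120e-05,
        1.36071829e+00, -1.21001707e-01]), 'qd': array([-0.00017737, -0.00095544, -0.0034101 , -0.00039664, -0.00158987,
        0.00074979]), 'effort': array([ 2.20744296e-03, -4.17700052e+01, -2.46405548e+01, -1.99804217e-04,
        5.73398487e-03,  1.61892507e-05]), 'position': array([0.24510278, 0.5196038 , 0.230536  ]), 'ee_rot': array([-2.60266775e-04,  2.18631760e-01,  9.75807087e-01, -7.83717722e-04]), 'contact_force': array([0.19720011, 0.47657958, 0.03879539]), 'moment': array([-0.00947033, -0.01498576, -0.0063443 ]), 'gripper_force': 0.0, 'width': 0.08538450145151187}
```

View pics/top0.png

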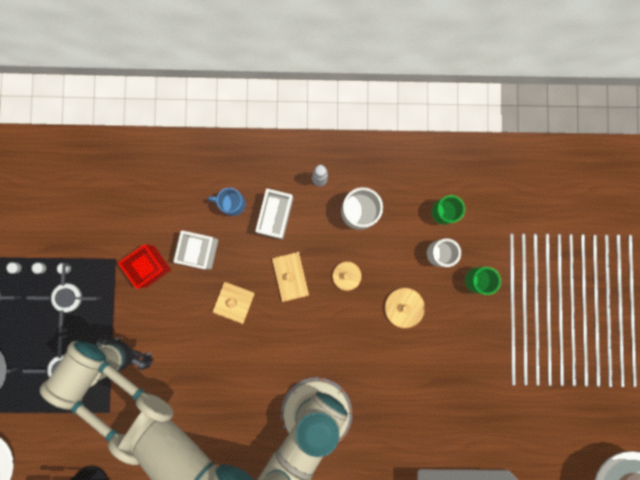

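View pics/side0.png

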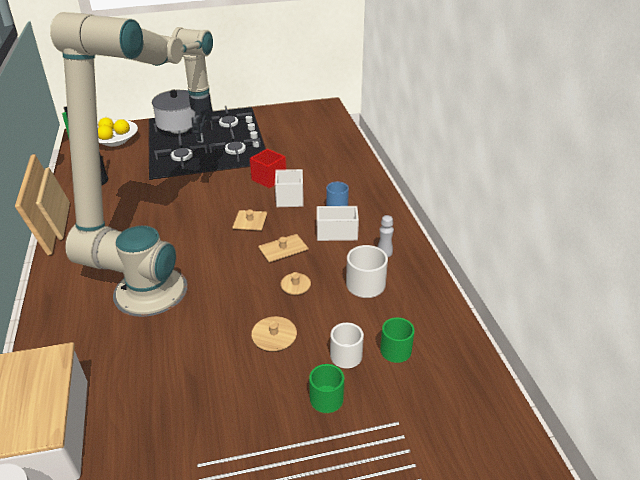

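Candidates (top view): lids – square (233,302), oblong (291,276), small round (347,276), large round (405,308). Canisters – white square (196,250), not the red one (144,266); oblong (274,213); large round (362,208); small white (444,252), not the green ones (450,209), (485,281). Mug (229,201), mill (320,175).

```bash
cat > h.py <<'E'
import cv2,numpy as np
from rig import vision
def ray(n,uv,z):
    p=vision.camera_params(n); K=np.array(p['intrinsics'],float); R=cv2.Rodrigues(np.array(p['rvec'],float))[0]; t=np.array(p['tvec'],float).reshape(3)
    u=cv2.undistortPoints(np.array(uv,float).reshape(-1,1,2),K,np.array(p['dist'],float)).reshape(-1,2)
    d=np.c_[u,np.ones(len(u))]@R; c=-R.T@t
    return (c+d*((z-c[2])/d[:,2])[:,None])[:,:2]
def cam(n):
    p=vision.camera_params(n); return -cv2.Rodrigues(np.array(p['rvec'],float))[0].T@np.array(p['tvec'],float).reshape(3)
def blob(mask,uv):
    n,l,s,c=cv2.connectedComponentsWithStats(mask.astype(np.uint8))
    i=l[uv[1]-8:uv[1]+9,uv[0]-8:uv[0]+9]; 
    r=l[uv[1]-22:uv[1]+23,uv[0]-22:uv[0]+23]; r=r[r>0]
    k=np.bincount(r).argmax(); return (l==k).astype(np.uint8)
E
python3 - <<'E'
from h import *
im=cv2.imread('pics/top0.png'); hsv=cv2.cvtColor(im,cv2.COLOR_BGR2HSV)
print(cam('top'),cam('side'))
white=(hsv[...,1]<45)&(hsv[...,2]>120)
wood=(hsv[...,1]<150)&(hsv[...,2]>130)&(hsv[...,0]>8)&(hsv[...,0]<30)&~white
for nm,uv,m,z in [('sq lid',(233,302),wood,.017),('ob lid',(291,276),wood,.017),('s lid',(347,276),wood,.017),('L lid',(405,308),wood,.017),
  ('sq can',(196,250),white,.1),('ob can',(274,213),white,.085),('L can',(362,208),white,.11),('s can',(444,252),white,.09)]:
    b=blob(m,uv); c=max(cv2.findContours(b,0,cv2.CHAIN_APPROX_NONE)[0],key=len).reshape(-1,2)
    w=ray('top',c,z).astype(np.float32); r=cv2.minAreaRect(w); e=cv2.minEnclosingCircle(w)
    print(nm,'rect',np.round(r[0],4),np.round(r[1],4),round(r[2],1),'circ',np.round(e[0],4),round(e[1],4))
crop=im[160:340,130:500].copy(); cv2.imwrite('pics/c1.png',cv2.resize(crop,None,fx=2.1,fy=2.1,interpolation=cv2.INTER_CUBIC))
E
```

```text
[0.47354164 0.02768705 1.68391066] [ 0.2190001  -1.43147556  1.25056967]
sq lid rect [0.361  0.2753] [0.112  0.1138] 69.6 circ [0.3596 0.2747] 0.0758
ob lid rect [0.4483 0.0907] [0.1544 0.0966] 13.6 circ [0.4489 0.0904] 0.0874
s lid rect [ 0.4511 -0.0961] [0.0989 0.096 ] 0.7 circ [ 0.4522 -0.0966] 0.0507
L lid rect [ 0.3503 -0.2885] [0.1344 0.129 ] 0.2 circ [ 0.3501 -0.2886] 0.0685
sq can rect [0.5271 0.3852] [0.1209 0.1029] 78.2 circ [0.5269 0.3856] 0.075
ob can rect [0.648  0.1431] [0.0915 0.1461] 76.6 circ [0.6476 0.1429] 0.0818
L can rect [ 0.6667 -0.136 ] [0.1269 0.1263] 0.6 circ [ 0.6656 -0.135 ] 0.0669
s can rect [ 0.5307 -0.4002] [0.0858 0.1025] 0.8 circ [ 0.5308 -0.4006] 0.0529
```

View pics/c1.png

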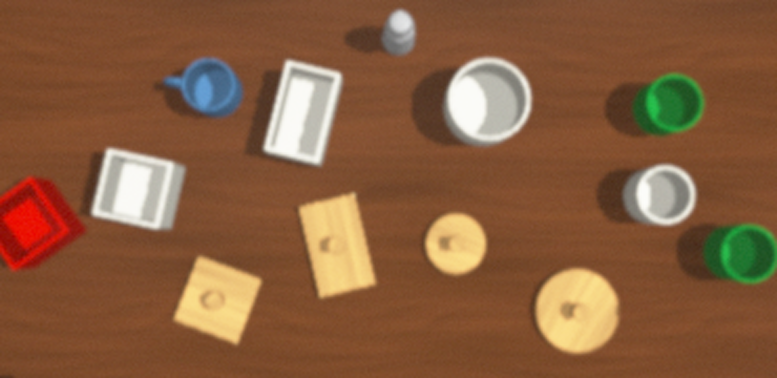

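The crop confirms all choices: the rims are bright white, and outer walls show toward the image centre. I'll refine the rim centres with a brighter mask.

```bash
python3 - <<'E'
from h import *
im=cv2.imread('pics/top0.png'); hsv=cv2.cvtColor(im,cv2.COLOR_BGR2HSV)
for T in (205,220,232):
  m=(hsv[...,1]<45)&(hsv[...,2]>T)
  for nm,uv,z in [('sq can',(196,250),.1),('ob can',(274,213),.085),('L can',(362,208),.11),('s can',(444,252),.09)]:
    c=np.argwhere(m[uv[1]-26:uv[1]+27,uv[0]-26:uv[0]+27])[:,::-1]+np.array(uv)-26
    w=ray('top',c,z).astype(np.float32); r=cv2.minAreaRect(w)
    print(T,nm,np.round(r[0],4),np.round(r[1],4),round(r[2],1),np.round(w.min(0),3),np.round(w.max(0),3))
E
python3 -m handwheel '[[[0,0,0],[0,0,-0.84],-1],[[0,0,0],[0,0,-0.84],-1],[[0,0,0],[0,0,-0.84],-0.6],[[0,0,0],[0,0,-0.84],-0.6],[[0,0,0],[0,0,-0.84],-0.6],[[-20,-40,0],[0,0,0],-0.6],[[-25,-50,0],[0,0,0],-0.6],[[-25,-55,0],[0,0,0],-0.6],[[-25,-55,0],[0,0,0],-0.6],[[-20,-45,0],[0,0,0],-0.6],[[0,0,0],[0,0,0],-0.6],[[0,0,0],[0,0,0],-0.6]]' 40
```

```text
205 sq can [0.529  0.3914] [0.1019 0.101 ] 78.6 [0.471 0.334] [0.586 0.45 ]
205 ob can [0.6497 0.1431] [0.0852 0.1413] 77.0 [0.573 0.089] [0.726 0.199]
205 L can [ 0.6699 -0.1391] [0.1204 0.1201] 0.9 [ 0.609 -0.199] [ 0.73  -0.079]
205 s can [ 0.5316 -0.4089] [0.0848 0.0841] 45.3 [ 0.488 -0.451] [ 0.574 -0.365]
220 sq can [0.5295 0.3917] [0.0999 0.0982] 78.2 [0.474 0.337] [0.586 0.447]
220 ob can [0.65   0.1431] [0.0837 0.1392] 77.0 [0.576 0.089] [0.726 0.196]
220 L can [ 0.6714 -0.1375] [0.1173 0.1168] 0.6 [ 0.613 -0.196] [ 0.73  -0.079]
220 s can [ 0.5308 -0.4081] [0.0798 0.0799] 89.9 [ 0.491 -0.448] [ 0.571 -0.368]
232 sq can [0.529  0.3918] [0.0974 0.0947] 78.5 [0.474 0.337] [0.583 0.447]
232 ob can [0.6495 0.1434] [0.0813 0.1363] 77.2 [0.576 0.092] [0.723 0.195]
232 L can [ 0.6626 -0.1352] [0.1186 0.1024] 72.3 [ 0.613 -0.196] [ 0.723 -0.079]
232 s can [ 0.5356 -0.3751] [0.0147 0.0576] 86.3 [ 0.507 -0.384] [ 0.564 -0.368]
clock: 1.6
position: [0.3599, 0.2752, 0.2312]
ee_rot: [-0.0, 0.001, 1.0, 0.0]
contact_force: [-0.1, -0.1, -0.4]
width: 0.0682
gripper_force: 0.0
```

```bash
python3 -m handwheel '[[[0,0,40],[0,0,0],-0.6],[[0,0,60],[0,0,0],-0.6],[[0,0,55],[0,0,0],-0.6],[[0,0,35],[0,0,0],-0.6],[[0,0,18],[0,0,0],-0.6],[[0,0,0],[0,0,0],0],[[0,0,0],[0,0,0],0.5],[[0,0,0],[0,0,0],1],[[0,0,0],[0,0,0],1],[[0,0,0],[0,0,0],1],[[0,0,0],[0,0,0],1]]' 40
```

```text
clock: 2.98
position: [0.3608, 0.2758, 0.0243]
ee_rot: [0.001, 0.001, 1.0, 0.001]
contact_force: [-2.6, 3.5, 6.6]
width: 0.0249
gripper_force: 39.7
```

```bash
python3 -m handwheel '[[[0,0,-20],[0,0,0],1],[[0,0,-50],[0,0,0],1],[[0,0,-55],[0,0,0],1],[[0,0,-45],[0,0,0],1],[[-25,20,0],[0,0,0],1],[[-40,27,0],[0,0,0],1],[[-43,29,0],[0,0,0],1],[[-40,26,0],[0,0,0],1],[[-21,14,0],[0,0,-0.5],1],[[0,0,0],[0,0,-0.5],1],[[0,0,0],[0,0,-0.46],1],[[0,0,0],[0,0,0],1],[[0,0,0],[0,0,0],1]]'; python3 - <<'E'
from h import *
for n in('top','side'): cv2.imwrite(f'pics/{n}1.png',vision.get_image(n))
a=cv2.imread('pics/top1.png')[200:300,140:260];b=cv2.imread('pics/side1.png')[120:240,220:380]
cv2.imwrite('pics/c2.png',np.hstack([cv2.resize(a,(396,330)),cv2.resize(b,(400,300))[:,:] if 0 else cv2.resize(b,(400,330))]))
E
```

```text
clock: 4.6
position: [0.529, 0.3904, 0.193]
ee_rot: [-0.0, -0.075, 0.997, -0.0]
contact_force: [0.4, 0.5, -0.8]
width: 0.0252
gripper_force: 39.7
```

View pics/c2.png

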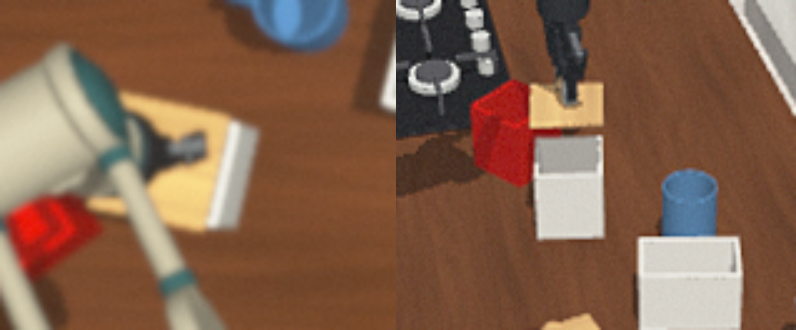

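The lid hangs level and square with the canister, just above it. I'll lower it.

```bash
python3 -m handwheel '[[[0,1.5,20],[0,0,0],1],[[0,0,25],[0,0,0],1],[[0,0,15],[0,0,0],1],[[0,0,8],[0,0,0],1],[[0,0,6],[0,0,0],1],[[0,0,4],[0,0,0],1],[[0,0,0],[0,0,0],1],[[0,0,0],[0,0,0],1]]'
```

```text
clock: 5.7
position: [0.5293, 0.3924, 0.1158]
ee_rot: [0.0, -0.076, 0.997, 0.0]
contact_force: [-0.2, 0.7, -2.1]
width: 0.0248
gripper_force: 39.7
```

```bash
python3 -m handwheel '[[[0,0,1],[0,0,0],1],[[0,0,0],[0,0,0],0.6],[[0,0,0],[0,0,0],0.3],[[0,0,0],[0,0,0],0],[[0,0,0],[0,0,0],-0.4],[[0,0,0],[0,0,0],-0.6],[[0,0,0],[0,0,0],-0.6],[[0,0,-10],[0,0,0],-0.6],[[0,0,-35],[0,0,0],-0.6],[[0,0,-40],[0,0,0.5],-0.6],[[0,0,0],[0,0,0.5],-0.6],[[0,0,0],[0,0,0.46],-0.6],[[0,0,0],[0,0,0],-0.6]]'
```

```text
clock: 7.32
position: [0.5291, 0.3924, 0.2002]
ee_rot: [0.0, 0.0, 1.0, 0.0]
contact_force: [0.2, -0.0, -0.5]
width: 0.0684
gripper_force: 0.0
```

```bash
python3 -m handwheel '[[[6,-25,0],[0,0,0],-0.6],[[12,-50,0],[0,0,0],-0.6],[[16,-55,0],[0,0,0],-0.6],[[16,-55,0],[0,0,0],-0.6],[[14,-50,0],[0,0,0],-0.6],[[10,-42,0],[0,0,0],-0.6],[[6.5,-25,0],[0,0,0],-0.6],[[0,0,0],[0,0,0],-0.6],[[0,0,0],[0,0,0],-0.6]]'; python3 - <<'E'
from h import *
for n in('top','side'): cv2.imwrite(f'pics/{n}2.png',vision.get_image(n))
a=cv2.imread('pics/top2.png')[210:290,150:250];b=cv2.imread('pics/side2.png')[140:260,220:380]
cv2.imwrite('pics/c3.png',np.hstack([cv2.resize(a,(396,330)),cv2.resize(b,(400,330))]))
E
```

```text
clock: 8.45
position: [0.4487, 0.0909, 0.1996]
ee_rot: [0.0, 0.0, 1.0, 0.0]
contact_force: [0.3, 0.1, 0.4]
width: 0.0682
gripper_force: 0.0
```

View pics/c3.png

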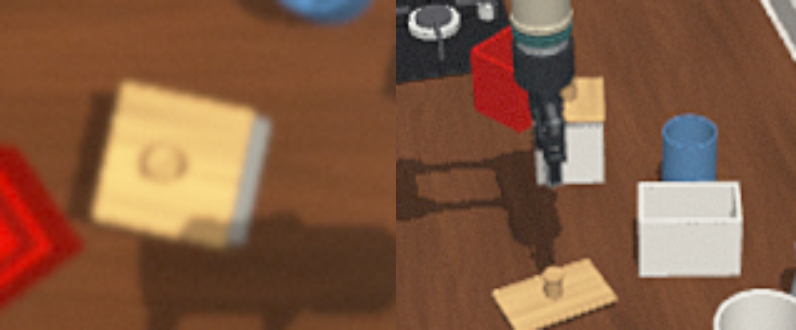

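The square lid sits flat on its rim, aligned. Now the oblong lid.

```bash
python3 -m handwheel '[[[0,0,35],[0,0,0],-0.6],[[0,0,55],[0,0,0],-0.6],[[0,0,45],[0,0,0],-0.6],[[0,0,28],[0,0,0],-0.6],[[0,0,13],[0,0,0],-0.6],[[0,0,0],[0,0,0],0],[[0,0,0],[0,0,0],0.5],[[0,0,0],[0,0,0],1],[[0,0,0],[0,0,0],1],[[0,0,0],[0,0,0],1],[[0,0,0],[0,0,0],1]]' 40
```

```text
clock: 9.93
position: [0.4494, 0.0907, 0.0244]
ee_rot: [0.001, 0.001, 1.0, 0.0]
contact_force: [-0.0, 2.0, 6.9]
width: 0.025
gripper_force: 39.4
```

```bash
python3 -m handwheel '[[[0,0,-20],[0,0,0],1],[[0,0,-50],[0,0,0],1],[[0,0,-55],[0,0,0],1],[[0,0,-40],[0,0,0],1],[[-25,6,0],[0,0,0],1],[[-45,12,0],[0,0,0],1],[[-50,13,0],[0,0,0],1],[[-45,12,0],[0,0,0],1],[[-36.5,9.7,0],[0,0,0],1],[[0,0,0],[0,0,0.5],1],[[0,0,0],[0,0,0.9],1],[[0,0,0],[0,0,0.95],1],[[0,0,0],[0,0,0.9],1],[[0,0,0],[0,0,0.7],1],[[0,0,0],[0,0,0.5],1],[[0,0,0],[0,0,0],1],[[0,0,0],[0,0,0],1]]'; python3 - <<'E'
from h import *
for n in('top','side'): cv2.imwrite(f'pics/{n}3.png',vision.get_image(n))
a=cv2.imread('pics/top3.png')[160:260,210:330];b=cv2.imread('pics/side3.png')[120:270,260:460]
cv2.imwrite('pics/c4.png',np.hstack([cv2.resize(a,(396,330)),cv2.resize(b,(400,330))]))
E
```

```text
clock: 12.05
position: [0.6495, 0.1427, 0.188]
ee_rot: [-0.0, 0.231, 0.973, -0.0]
contact_force: [0.2, -0.4, -0.0]
width: 0.0251
gripper_force: 39.6
```

View pics/c4.png

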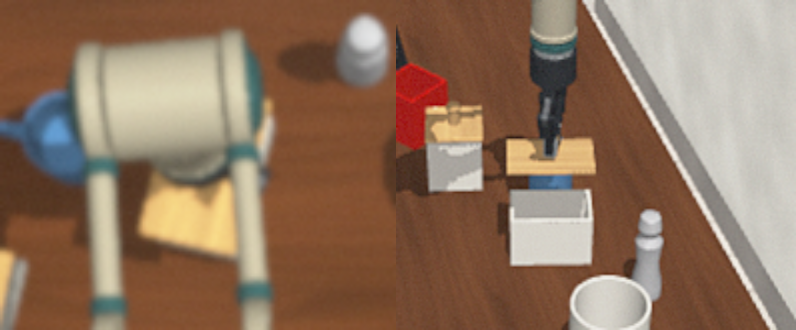

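The lid is level, with edges parallel to the canister in both views. I'll lower and release it.

```bash
python3 -m handwheel '[[[0,0,20],[0,0,0],1],[[0,0,28],[0,0,0],1],[[0,0,20],[0,0,0],1],[[0,0,10],[0,0,0],1],[[0,0,6],[0,0,0],1],[[0,0,3],[0,0,0],1],[[0,0,0],[0,0,0],1],[[0,0,0],[0,0,0],1]]'
```

```text
clock: 13.15
position: [0.6502, 0.1429, 0.102]
ee_rot: [0.001, 0.231, 0.973, 0.0]
contact_force: [-0.1, -0.2, -1.0]
width: 0.0248
gripper_force: 39.6
```

```bash
python3 -m handwheel '[[[0,0,2],[0,0,0],1],[[0,0,0],[0,0,0],0.6],[[0,0,0],[0,0,0],0.3],[[0,0,0],[0,0,0],0],[[0,0,0],[0,0,0],-0.4],[[0,0,0],[0,0,0],-0.6],[[0,0,0],[0,0,0],-0.6],[[0,0,-10],[0,0,0],-0.6],[[0,0,-40],[0,0,0],-0.6],[[0,0,-50],[0,0,-0.5],-0.6],[[0,0,0],[0,0,-0.9],-0.6],[[0,0,0],[0,0,-0.95],-0.6],[[0,0,0],[0,0,-0.9],-0.6],[[0,0,0],[0,0,-0.7],-0.6],[[0,0,0],[0,0,-0.5],-0.6],[[0,0,0],[0,0,0],-0.6]]'
```

```text
clock: 15.15
position: [0.6499, 0.1429, 0.2001]
ee_rot: [0.0, 0.001, 1.0, 0.0]
contact_force: [0.4, -0.3, -0.6]
width: 0.0681
gripper_force: 0.0
```

```bash
python3 -m handwheel '[[[20,-25,0],[0,0,0],-0.6],[[40,-48,0],[0,0,0],-0.6],[[45,-54,0],[0,0,0],-0.6],[[40,-48,0],[0,0,0],-0.6],[[33,-40,0],[0,0,0],-0.6],[[20.5,-24.5,0],[0,0,0],-0.6],[[0,0,0],[0,0,0],-0.6],[[0,0,0],[0,0,0],-0.6]]'; python3 - <<'E'
from h import *
for n in('top','side'): cv2.imwrite(f'pics/{n}4.png',vision.get_image(n))
a=cv2.imread('pics/top4.png')[160:280,210:354];b=cv2.imread('pics/side4.png')[150:300,260:460]
cv2.imwrite('pics/c5.png',np.hstack([cv2.resize(a,(396,330)),cv2.resize(b,(400,330))]))
E
```

```text
clock: 16.15
position: [0.4567, -0.0903, 0.1998]
ee_rot: [0.001, 0.001, 1.0, 0.0]
contact_force: [-0.4, 0.2, -0.3]
width: 0.0683
gripper_force: 0.0
```

View pics/c5.png

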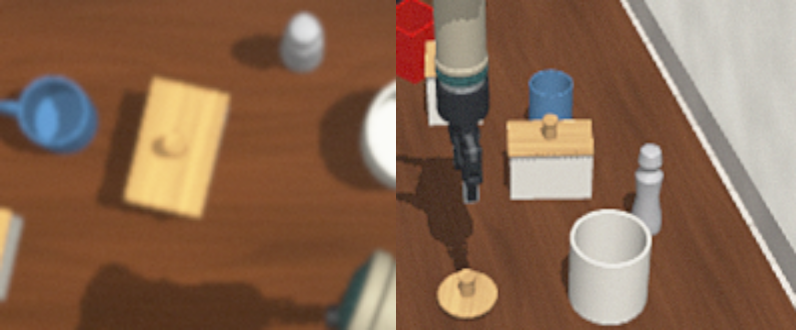

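The oblong lid is seated flat. One row was clipped (over 62.5 mm), so I'll correct that while descending onto the small round lid.

```bash
python3 -m handwheel '[[[5,-6,25],[0,0,0],-0.6],[[0,0,55],[0,0,0],-0.6],[[0,0,50],[0,0,0],-0.6],[[0,0,32],[0,0,0],-0.6],[[0,0,14],[0,0,0],-0.6],[[0,0,0],[0,0,0],0],[[0,0,0],[0,0,0],0.5],[[0,0,0],[0,0,0],1],[[0,0,0],[0,0,0],1],[[0,0,0],[0,0,0],1],[[0,0,0],[0,0,0],1]]' 40
```

```text
clock: 17.62
position: [0.452, -0.0965, 0.024]
ee_rot: [0.001, 0.001, 1.0, -0.0]
contact_force: [0.7, 2.9, 6.9]
width: 0.025
gripper_force: 39.6
```

```bash
python3 -m handwheel '[[[0,0,-20],[0,0,0],1],[[0,0,-50],[0,0,0],1],[[0,0,-55],[0,0,0],1],[[0,0,-40],[0,0,0],1],[[-6,-25,0],[0,0,0],1],[[-12,-48,0],[0,0,0],1],[[-14,-56,0],[0,0,0],1],[[-14,-56,0],[0,0,0],1],[[-14,-55,0],[0,0,0],1],[[-12,-47,0],[0,0,0],1],[[-7,-24.5,0],[0,0,0],1],[[0,0,0],[0,0,0],1],[[0,0,0],[0,0,0],1]]'; python3 - <<'E'
from h import *
for n in('top','side'): cv2.imwrite(f'pics/{n}5.png',vision.get_image(n))
a=cv2.imread('pics/top5.png')[200:300,390:510];b=cv2.imread('pics/side5.png')[240:390,260:460]
cv2.imwrite('pics/c6.png',np.hstack([cv2.resize(a,(396,330)),cv2.resize(b,(400,330))]))
E
```

```text
clock: 19.25
position: [0.5289, -0.4068, 0.1875]
ee_rot: [-0.001, 0.001, 1.0, 0.001]
contact_force: [0.1, -0.1, -0.8]
width: 0.0249
gripper_force: 39.6
```

View pics/c6.png

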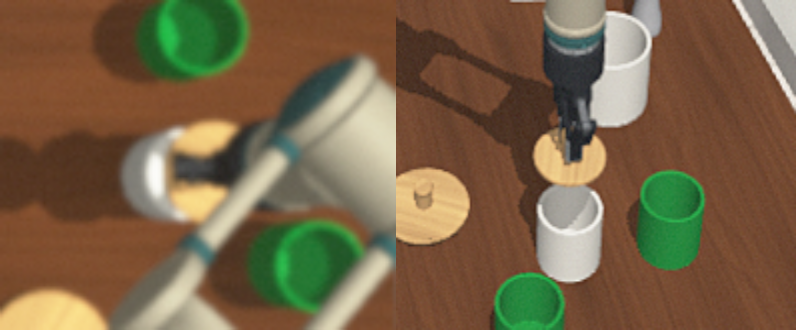

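The small lid is level and above the white small canister.

```bash
python3 -m handwheel '[[[-1,-0.5,20],[0,0,0],1],[[0,0,26],[0,0,0],1],[[0,0,18],[0,0,0],1],[[0,0,9],[0,0,0],1],[[0,0,5],[0,0,0],1],[[0,0,3],[0,0,0],1],[[0,0,0],[0,0,0],1],[[0,0,0],[0,0,0],1]]'
```

```text
clock: 20.35
position: [0.5309, -0.4088, 0.1078]
ee_rot: [0.0, 0.001, 1.0, -0.0]
contact_force: [0.2, -0.4, -0.7]
width: 0.0247
gripper_force: 39.6
```

```bash
python3 -m handwheel '[[[0,0,3],[0,0,0],1],[[0,0,0],[0,0,0],0.6],[[0,0,0],[0,0,0],0.3],[[0,0,0],[0,0,0],0],[[0,0,0],[0,0,0],-0.4],[[0,0,0],[0,0,0],-0.6],[[0,0,0],[0,0,0],-0.6],[[0,0,-10],[0,0,0],-0.6],[[0,0,-40],[0,0,0],-0.6],[[0,0,-45],[0,0,0],-0.6],[[24,16,0],[0,0,0],-0.6],[[40,27,0],[0,0,0],-0.6],[[45,30,0],[0,0,0],-0.6],[[42,28,0],[0,0,0],-0.6],[[30,19.5,0],[0,0,0],-0.6],[[0,0,0],[0,0,0],-0.6],[[0,0,0],[0,0,0],-0.6]]';python3 - <<'E'
from h import *
for n in('top','side'): cv2.imwrite(f'pics/{n}6.png',vision.get_image(n))
a=cv2.imread('pics/top6.png')[200:300,390:510];b=cv2.imread('pics/side6.png')[240:390,260:460]
cv2.imwrite('pics/c7.png',np.hstack([cv2.resize(a,(396,330)),cv2.resize(b,(400,330))]))
E
```

```text
clock: 22.48
position: [0.3507, -0.2888, 0.2002]
ee_rot: [0.001, 0.001, 1.0, -0.001]
contact_force: [0.9, 0.1, 0.9]
width: 0.0684
gripper_force: 0.0
```

View pics/c7.png

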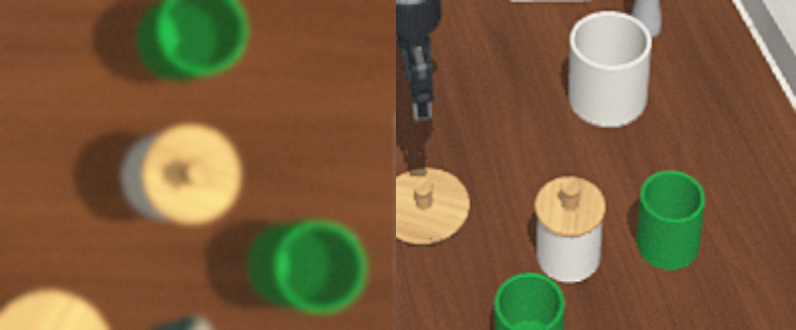

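The small lid is seated flat. Last comes the large lid.

```bash
python3 -m handwheel '[[[0,0,35],[0,0,0],-0.6],[[0,0,55],[0,0,0],-0.6],[[0,0,45],[0,0,0],-0.6],[[0,0,28],[0,0,0],-0.6],[[0,0,13],[0,0,0],-0.6],[[0,0,0],[0,0,0],0],[[0,0,0],[0,0,0],0.5],[[0,0,0],[0,0,0],1],[[0,0,0],[0,0,0],1],[[0,0,0],[0,0,0],1],[[0,0,0],[0,0,0],1]]' 40
```

```text
clock: 23.95
position: [0.3507, -0.2887, 0.0245]
ee_rot: [0.001, 0.001, 1.0, -0.001]
contact_force: [0.0, 0.7, 6.6]
width: 0.0251
gripper_force: 39.4
```

```bash
python3 -m handwheel '[[[0,0,-20],[0,0,0],1],[[0,0,-50],[0,0,0],1],[[0,0,-55],[0,0,0],1],[[0,0,-50],[0,0,0],1],[[-25,12,0],[0,0,0],1],[[-45,21,0],[0,0,0],1],[[-52,25,0],[0,0,0],1],[[-52,25,0],[0,0,0],1],[[-52,25,0],[0,0,0],1],[[-45,21,0],[0,0,0],1],[[-30,14,0],[0,0,0],1],[[-17.5,7.5,0],[0,0,0],1],[[0,0,0],[0,0,0],1],[[0,0,0],[0,0,0],1]]'; python3 - <<'E'
from h import *
for n in('top','side'): cv2.imwrite(f'pics/{n}7.png',vision.get_image(n))
a=cv2.imread('pics/top7.png')[160:260,300:420];b=cv2.imread('pics/side7.png')[170:320,280:480]
cv2.imwrite('pics/c8.png',np.hstack([cv2.resize(a,(396,330)),cv2.resize(b,(400,330))]))
E
```

```text
clock: 25.7
position: [0.6673, -0.1379, 0.1979]
ee_rot: [-0.001, 0.001, 1.0, 0.0]
contact_force: [0.5, 0.5, -1.6]
width: 0.0252
gripper_force: 39.7
```

View pics/c8.png

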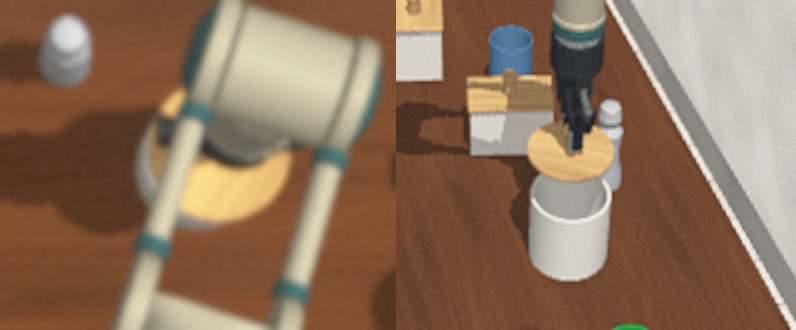

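The lid is level over the large canister and clear of the mill.

```bash
python3 -m handwheel '[[[-1,0,18],[0,0,0],1],[[0,0,22],[0,0,0],1],[[0,0,14],[0,0,0],1],[[0,0,8],[0,0,0],1],[[0,0,5],[0,0,0],1],[[0,0,3],[0,0,0],1],[[0,0,0],[0,0,0],1],[[0,0,0],[0,0,0],1]]'
```

```text
clock: 26.8
position: [0.6698, -0.1377, 0.1288]
ee_rot: [0.001, 0.0, 1.0, -0.0]
contact_force: [-0.2, 0.2, -1.9]
width: 0.025
gripper_force: 39.7
```

```bash
python3 -m handwheel '[[[0,0,3],[0,0,0],1],[[0,0,0],[0,0,0],1],[[0,0,0],[0,0,0],0.6],[[0,0,0],[0,0,0],0.3],[[0,0,0],[0,0,0],0],[[0,0,0],[0,0,0],-0.4],[[0,0,0],[0,0,0],-0.6],[[0,0,0],[0,0,0],-0.6],[[0,0,-10],[0,0,0],-0.6],[[0,0,-40],[0,0,0],-0.6],[[0,0,-45],[0,0,0],-0.6],[[40,0,0],[0,0,0],-0.6],[[60,0,0],[0,0,0],-0.6],[[60,0,0],[0,0,0],-0.6],[[60,0,0],[0,0,0],-0.6],[[40,0,0],[0,0,0],-0.6],[[0,0,0],[0,0,0],-0.6],[[0,0,0],[0,0,0],-0.6]]';python3 - <<'E'
from h import *
for n in('top','side'): cv2.imwrite(f'pics/{n}8.png',vision.get_image(n))
a=cv2.imread('pics/top8.png')[150:320,110:510];b=cv2.imread('pics/side8.png')[140:420,220:460]
cv2.imwrite('pics/c9.png',np.hstack([cv2.resize(a,(440,300)),cv2.resize(b,(350,300))]))
E
```

```text
clock: 29.05
position: [0.4105, -0.1379, 0.2213]
ee_rot: [0.001, 0.001, 1.0, -0.001]
contact_force: [0.2, 0.5, -0.3]
width: 0.0685
gripper_force: 0.0
```

View pics/c9.png

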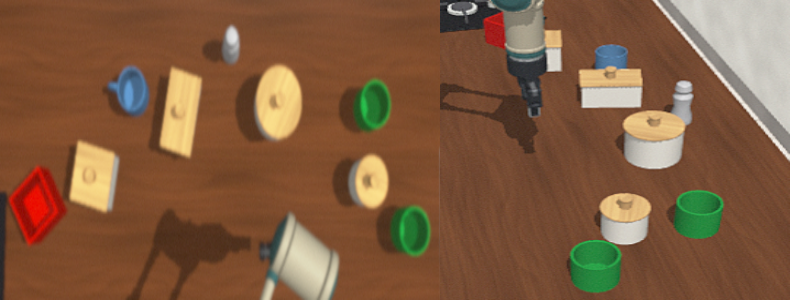

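All four lids sit flat on their canisters, the mug and mill haven't moved, and the gripper is clear.

```bash
python3 -c "
from rig import manip; print(manip.sign_off())"
```

```text
the job is handed in; nothing more can be done
None
```

All four lids are on their matching canisters and look flat in the final pictures, with the canisters, mug and pepper mill left where they stood; I handed the job in at about 29 s, and no verdict came back.

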